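# Specimen plate onto the light viewer

## Robot

A 6-joint arm with a two-finger parallel gripper is mounted at the origin on the work surface. World frame = base frame: x ahead of the robot, y to its left, z up, the work surface at z = 0. Lengths are in mm, angles in rad, forces in N, time in s.
With the tool pointing down it reaches from about 275 to 750 mm from the base axis. Payload 10.2 kg.
Tool frame: the origin (TCP) lies between the finger pads; the fingertips stand 25 mm ahead of it and the grasp point (between the pads) lies 6 mm ahead of it; z points along the fingers, y is the line along which they close (so a half turn about z gives the same grasp; the last joint's range is limited). The gripper opens to 85 mm and grips with 20 to 120 N. Pads are 22 mm wide; open, the fingers measure 114 mm over their backs; the gripper's body (76 mm by 85 mm) begins 54 mm behind the grasp point. The pads swing forward as they close: fully open they stand 13 mm farther back than shut.
Start: joints at [-1.397, 0.313, 1.498, -0, 1.331, -0.223], TCP at [202.884, -484.22, 256.294] pointing down, gripper open.
Joint ranges: [-2.94, 2.94], [-0.97, 2.17], [0.19, 2.56], [-1.23, 4.37], [0.02, 3.11], [-2.88, 2.88]. Speed limits (rad/s): [2.39, 2.39, 3.01, 3.14, 3.14, 3.14].

## Interface

Orientations are given as a unit quaternion [w, x, y, z].
In Python, from rig import ctrl, eyes, finish_job gives the robot as it stands.
- The arm moves only by the tool step_arm, never from a script. Its argument "increments" is a list of rows, each an object of numbers: "dx", "dy", "dz": the shift along the tool's x, y, z in units of 25 mm (1.0 is 25 mm); "wx", "wy", "wz": the turn, a rotation vector about the tool's x, y, z in units of 6 degrees (1.0 is 6 degrees). A call has 1 to 5 rows; each row shifts and turns the commanded pose from where the row before left it, along the tool's axes as they then stand; what a row does not reach is not made up. A row lasts 1/10 s, in which the tool goes at most 50 mm and 8.59 degrees, less where a joint would pass 70% of its speed; a pose out of reach is approached as far as the arm can. A call is refused whole if a number of a shift passes 1 or a number of a turn 1, either way. A call with a gripper value outside its range is refused whole. "fingers" is the finger opening in mm, from 0 to 85.4, set as the call begins (left out, the last holds). The fingers move at their own pace and stop on an object; "squeeze" is the grip in N (left out, the last holds). Time passes only in rows, so rows that do not move let the fingers close. It gives the time, the measured TCP pose, the force, the opening and the grip force at its end, in the units of the state.
- ctrl.sense(): the state, without advancing time (a new reading comes with each control period).
- eyes.capture(name): name is "side" or "top" or "wrist"; returns a dict with "frame" (400x640x3 uint8, blue, green, red), "fx", "fy", "cx", "cy" (pixels), "k1" (the pictures are not rectified: a ray, as slopes to the right and down, at radius r is drawn at 1 + k1 r^2 times it, then the intrinsics apply), "R" (3x3) and "t" (3): a world point X has camera coordinates R X + t; the wrist camera has in their place "tool_from_camera" (4x4, takes a point from camera to tool coordinates, whose origin is the TCP and whose axes are the flange's). Camera axes: x right, y down, z forward; pixel columns grow to the right and rows downward; lengths in mm; the calibration is good to about 2 mm. A picture is of the moment at which its call begins: read the wrist's pose just before it. There is no depth.
- finish_job(): hands the job in; it is judged then, once.
Trained networks look in the newest picture that a camera, given by its name, has taken for a name from the list of things; names that differ only in an ending like _2 or _b are one class to them, and where a whole thing is asked for, a point or a joint stands for the part that bears it (a point fixed in the world has none). Each returns a list of dicts, best first, with "p" (0 to 1); they miss things now and then, are a little off and sometimes report something else, mostly with a low value. They report only what shows in the picture. A call takes as long as a camera call.
- eyes.cut_out(camera, label): "mask" (400x640 bool, what is visible of it).
- eyes.landmark_of(camera, label): "point" ([x, y, z] in mm, in the coordinates of the camera as it stood for that picture, good to about 4 mm: a listed point, or the origin of a listed thing).
The state is a dict: "time_s": time; "joints": joint angles; "dq": joint speeds; "tau": joint torques, N m; "eef_pos": TCP position; "ee_rot": TCP orientation; "force": force on the tool from outside, world axes, zero at the start; "wrist_torque": the same for the moment, N m; "grip_width": opening from 0.0 (shut) to 1.0 (fully open); "grip_force": force on a finger pad.
Only numpy, scipy, OpenCV 4.12 (cv2) and the standard library are available. Lean on these libraries where they do the work, as an engineer would, in place of code of your own. Each camera call takes 0.05 s, during which the arm holds its last target. There are 200 camera calls.

## Task

Slide the tall specimen plate straight up out of the slotted rack and stand it gently on the ledge of the slanted light viewer, centred on the panel and leaning back flat against it. Then switch the viewer on by swinging its lever all the way over. Leave the two short plates in their slots, do not knock over the two amber bottles, and do not let the tall plate drop.

Things in the scene. Friction and masses are not known exactly. Their poses are not given: they have to be found in the camera images.
- rack: Grey plastic slotted rack, fixed; 150 (x) by 90 (y) mm, 58 mm high; origin at its underside's centre. Three slots across it at x = -42, 0, +42 mm each hold a plate, faces along the rack's x. Floor 8 mm thick. At both y ends of each slot a channel 11 mm wide guides the plate's side edges up to 58 mm above the table (1.5 mm play each side).
- tall_plate: The plate to move: a white-framed glass plate with a pressed fern leaf, 8 mm thick (x), 64 mm wide (y), 120 mm high (z), 85 g, the tallest of the three in the rack; it stands about 28 mm above the others. Its origin is the centre of its underside; z is up along its height, y along its width, x through its thickness; both faces are alike.
- tall_plate_top (a point): Centre of the tall plate's top edge, 120 mm above its origin.
- short_plate_a: A like plate, but 92 mm high; must stay in its slot. Its origin is the centre of its underside; z is up along its height, y along its width, x through its thickness; both faces are alike.
- short_plate_b: A second like plate, 92 mm high; must stay in its slot. Its origin is the centre of its underside; z is up along its height, y along its width, x through its thickness; both faces are alike.
- viewer: Grey slanted light viewer, fixed; base 150 (x) by 200 (y) by 20 mm, origin at its underside's centre; front = its -x, away from the robot. Panel with white window, 100 mm wide, centred at y = -40 mm, leans back 25 deg, top towards +x; face 85 mm up the slope (plate overhangs 35 mm). At its foot a ledge square to the face, 20 mm deep, lip 12 mm high. Black switch on the base at y = +65 mm.
- viewer_seat (a point): Point on the viewer's ledge where the tall plate's origin lies when it is home: middle of the panel's width, 4 mm in front of the panel's face, on the ledge's surface; in the viewer's frame at (-20, -40, 40) mm. The home plate's z axis is the viewer's (sin 25, 0, cos 25 degrees).
- switch (a joint): Viewer's toggle lever, rad: 0 = off, leaning 0.5 rad from vertical to the viewer's +x (towards the robot); 1.0 = on, fully over, leaning 0.5 rad to its -x (away from the robot). Starts at 0 to 0.12. Stays where left; about 1.5 N at the knob moves it. Pivot axis along the viewer's y at (0, 65, 42) mm in its frame.
- switch_tip (a point): Centre of the lever's round black knob, 26 mm across, 50 mm from the pivot; moves with the lever.
- amber_bottle_a: Amber glass bottle with a red cap, 52 mm across, 105 mm high, loose; origin at the centre of its underside, z up. Must not be knocked over.
- amber_bottle_b: A second bottle just like it. Must not be knocked over.

How it is judged:
By the outcome, as a careful person would: the job done as asked, in the order asked, and still so for the second after the job is handed in, with the robot touching nothing.
It also fails if it takes over 48 s, if anything falls off the work surface, if the arm or the gripper's body presses on something with over 40 N, if the wrist force passes 120 N, or if a joint passes its speed limit or range.

## Working session

There is one attempt and no reset: what is moved stays moved. The work goes in short steps, Python scripts to look and compute and a tool call to move; the robot and the scene stay as the last step left them, time stands still between calls to the robot, and variables do not carry over. Pictures are saved under pics/ and viewed, at most 12 in all, crops included, and the job is handed in when it is done.

Besides the shell and the picture viewer there is one more tool, called after ">>>" as a command line: name --argument value ..., lists and objects as JSON in quotes. step_arm: Moves the arm, as the interface text tells. Its arguments: {"type":"object","properties":{"increments":{"type":"array"},"fingers":{"type":"number"},"squeeze":{"type":"number"}},"required":["increments"]}

```bash
ls; mkdir -p pics; cat > h.py <<'E'
import numpy as np, cv2
from scipy.spatial.transform import Rotation as Ro
from rig import ctrl, eyes, finish_job
def rot(s):
    q=s["ee_rot"]; return Ro.from_quat([q[1],q[2],q[3],q[0]]).as_matrix()
def shot(cam):
    s=ctrl.sense(); c=eyes.capture(cam)
    if cam=="wrist":
        T=np.array(c["tool_from_camera"]); Rw=rot(s)
        c["Rcw"]=Rw@T[:3,:3]; c["o"]=Rw@T[:3,3]+np.array(s["eef_pos"])
    else:
        R=np.array(c["R"]); c["Rcw"]=R.T; c["o"]=-R.T@np.array(c["t"])
    return c
def world(c,p): return c["Rcw"]@np.array(p)+c["o"]
def proj(c,X):
    p=c["Rcw"].T@(np.array(X)-c["o"]); u=p[:2]/p[2]; r2=u@u; u=u*(1+c["k1"]*r2)
    return np.array([c["fx"]*u[0]+c["cx"],c["fy"]*u[1]+c["cy"]])
def ray(c,px):
    d=np.array([(px[0]-c["cx"])/c["fx"],(px[1]-c["cy"])/c["fy"]]); u=d.copy()
    for _ in range(20): u=d/(1+c["k1"]*(u@u))
    v=c["Rcw"]@np.array([u[0],u[1],1]); return v/np.linalg.norm(v)
def tri(obs):
    A=np.zeros((3,3));b=np.zeros(3)
    for c,px in obs:
        v=ray(c,px);P=np.eye(3)-np.outer(v,v);A+=P;b+=P@c["o"]
    return np.linalg.solve(A,b)
def show(): 
    s=ctrl.sense(); R=rot(s); print(s["time_s"],np.round(s["eef_pos"],1),"z",R[:,2].round(3),"y",R[:,1].round(3),"x",R[:,0].round(3),"F",np.round(s["force"],1),s["grip_width"],s["grip_force"])
E
cat > a.py <<'E'
from h import *
show()
L=["tall_plate","tall_plate_top","short_plate_a","rack","viewer","viewer_seat","switch_tip","amber_bottle_a"]
for cam in ["side","top","wrist"]:
    c=shot(cam); cv2.imwrite(f"pics/{cam}0.png",c["frame"]); print(cam,"cam at",c["o"].round(0))
    for l in L:
        for d in eyes.landmark_of(cam,l)[:3]:
            if d["p"]>.2: print(l,round(d["p"],2),world(c,d["point"]).round(1),proj(c,world(c,d["point"])).round(0))
E
python3 a.py
```

```text
pics
0.0 [ 202.9 -484.   255.7] z [-0.     0.001 -1.   ] y [ 0.386 -0.922 -0.001] x [0.922 0.386 0.   ] F [0.7 0.2 0.2] 1.0012321186241742 0.0
side cam at [300. 922. 804.]
tall_plate 0.97 [496.  200.4   9.7] [329. 278.]
tall_plate 0.75 [4.405e+02 1.500e+00 3.000e-01] [371. 229.]
tall_plate_top 0.56 [497.2 199.2 125.3] [329. 240.]
short_plate_a 0.91 [538.6 197.4   9.3] [312. 274.]
short_plate_a 0.53 [455.  202.5   7.3] [347. 283.]
rack 0.9 [494.3 204.1   1.3] [330. 282.]
viewer 0.61 [ 533.4 -236.2   -1. ] [355. 173.]
viewer_seat 0.71 [ 561.3 -197.4   35.3] [343. 169.]
switch_tip 0.59 [ 507.6 -296.5   85.7] [369. 139.]
amber_bottle_a 0.9 [ 4.418e+02  2.000e-01 -4.400e+00] [370. 230.]
amber_bottle_a 0.86 [654.7  20.2   0.8] [288. 220.]
amber_bottle_a 0.22 [ 537.2 -237.    -1.8] [354. 173.]
top cam at [449.  23. 961.]
tall_plate 0.52 [493.  204.4  12.1] [234. 245.]
tall_plate_top 0.44 [497.6 202.5 131.3] [224. 240.]
short_plate_a 0.65 [539.  196.2   8.7] [238. 226.]
short_plate_a 0.64 [451.3 207.6   4.1] [233. 262.]
rack 0.59 [497.7 203.    3.2] [235. 243.]
viewer 0.59 [ 5.379e+02 -2.346e+02  1.000e-01] [414. 225.]
viewer_seat 0.59 [ 562.6 -197.8   41.6] [402. 213.]
viewer_seat 0.31 [493.2 204.2   9.3] [234. 245.]
switch_tip 0.49 [ 514.1 -294.3   87.6] [451. 232.]
amber_bottle_a 0.8 [ 6.537e+02  2.060e+01 -6.000e-01] [310. 180.]
amber_bottle_a 0.66 [4.419e+02 5.600e+00 3.000e-01] [317. 265.]
wrist cam at [ 274. -454.  374.]
```

View pics/side0.png

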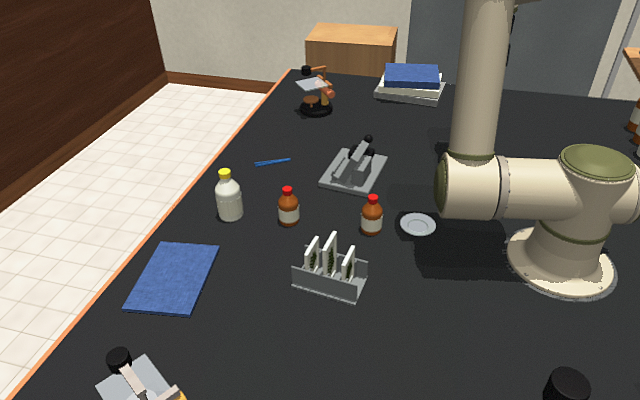

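View pics/top0.png

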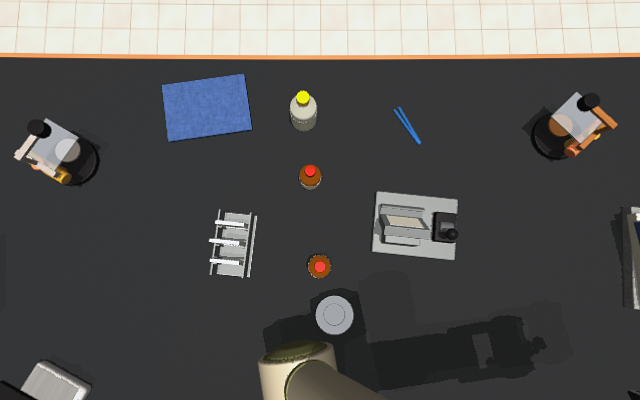

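The side view shows the rack with three plates at about (330, 275), the bottles at (288, 207) and (372, 215), and the viewer at (355, 170). In the top view the rack is at (232, 243), the viewer at (415, 225) with its switch knob at (451, 233), and the bottle caps at (310, 170) and (320, 267). The network points agree with both pictures. Next I'll turn the tool and go over the viewer for a wrist look.

>>> step_arm --increments '[{"wz": -1}, {"wz": -1}, {"wz": -1}, {"wz": -1}, {"wz": -1}]' --fingers 32

```text
invalid input at $.increments[0]: expected keys dx, dy, dz, wx, wy, wz
```

>>> step_arm --increments '[{"wz": -1}, {"wz": -1}, {"wz": -1}, {"wz": -1}, {"wz": -1}]'

```text
invalid input at $.increments[0]: expected keys dx, dy, dz, wx, wy, wz
```

>>> step_arm --increments '[{"dx": 0.63, "dy": 0.95, "dz": -0.12, "wz": -0.3}, {"dx": 0.63, "dy": 0.95, "dz": -0.12}, {"dx": 0.63, "dy": 0.95, "dz": -0.12}, {"dx": 0.63, "dy": 0.95, "dz": -0.12}, {"dx": 0.63, "dy": 0.95, "dz": -0.12}]'

```text
invalid input at $.increments[0]: expected keys dx, dy, dz, wx, wy, wz
```

>>> step_arm --increments '[{"dx": 0.63, "dy": 0.95, "dz": -0.12}, {"dx": 0.63, "dy": 0.95, "dz": -0.12}, {"dx": 0.63, "dy": 0.95, "dz": -0.12}, {"dx": 0.63, "dy": 0.95, "dz": -0.12}, {"dx": 0.63, "dy": 0.95, "dz": -0.12}]'

```text
invalid input at $.increments[0]: expected keys dx, dy, dz, wx, wy, wz
```

>>> step_arm --increments '[{"dx": 0.63, "dy": 0.95, "dz": -0.12}, {"dx": 0.63, "dy": 0.95, "dz": -0.12}, {"dx": 0.63, "dy": 0.95, "dz": -0.12}, {"dx": 0}]'

```text
invalid input at $.increments[0]: expected keys dx, dy, dz, wx, wy, wz
```

```bash
cat > b.py <<'E'
from h import *
import sys
show(); tag=sys.argv[1]; L=sys.argv[2].split(",")
c=shot("wrist"); cv2.imwrite(f"pics/{tag}.png",c["frame"]); print("cam",c["o"].round(0),"fwd",c["Rcw"][:,2].round(2))
for l in L:
    for d in eyes.landmark_of("wrist",l)[:3]:
        if d["p"]>.2: print(l,round(d["p"],2),world(c,d["point"]).round(1),proj(c,world(c,d["point"])).round(0))
import pickle; pickle.dump(c,open(tag+".pkl","wb"))
E
python3 b.py w1 viewer,viewer_seat,switch_tip
```

```text
1.35 [ 202.9 -484.2  256.3] z [ 0. -0. -1.] y [ 0.386 -0.922  0.   ] x [0.922 0.386 0.   ] F [-0.8  0.2  0.3] 0.9978102896277082 0.0
cam [ 274. -454.  374.] fwd [-0.28 -0.12 -0.95]
```

>>> step_arm --increments '[{"dx": 0, "dy": 0, "dz": 0, "wx": 0, "wy": 0, "wz": -1}, {"dx": 0, "dy": 0, "dz": 0, "wx": 0, "wy": 0, "wz": -1}, {"dx": 0, "dy": 0, "dz": 0, "wx": 0, "wy": 0, "wz": -1}, {"dx": 0, "dy": 0, "dz": 0, "wx": 0, "wy": 0, "wz": -1}, {"dx": 0, "dy": 0, "dz": 0, "wx": 0, "wy": 0, "wz": -1}]' --fingers 32

```text
time_s: 2.05
eef_pos: [202.9, -484.2, 256.3]
ee_rot: [-0.0, 0.895, 0.446, -0.0]
force: [-0.0, -0.6, -0.1]
grip_width: 0.376
grip_force: 0.0
```

>>> step_arm --increments '[{"dx": 0, "dy": 0, "dz": 0, "wx": 0, "wy": 0, "wz": -1}, {"dx": 0, "dy": 0, "dz": 0, "wx": 0, "wy": 0, "wz": -1}, {"dx": 0, "dy": 0, "dz": 0, "wx": 0, "wy": 0, "wz": -1}, {"dx": 0, "dy": 0, "dz": 0, "wx": 0, "wy": 0, "wz": -1}, {"dx": 0, "dy": 0, "dz": 0, "wx": 0, "wy": 0, "wz": -1}]'

```text
time_s: 2.55
eef_pos: [202.9, -484.2, 256.3]
ee_rot: [-0.0, 0.749, 0.663, 0.0]
force: [-0.3, 0.4, -0.2]
grip_width: 0.379
grip_force: 0.0
```

>>> step_arm --increments '[{"dx": 0.63, "dy": 0.95, "dz": -0.12, "wx": 0, "wy": 0, "wz": -0.3}, {"dx": 0.63, "dy": 0.95, "dz": -0.12, "wx": 0, "wy": 0, "wz": 0}, {"dx": 0.63, "dy": 0.95, "dz": -0.12, "wx": 0, "wy": 0, "wz": 0}, {"dx": 0.63, "dy": 0.95, "dz": -0.12, "wx": 0, "wy": 0, "wz": 0}, {"dx": 0.63, "dy": 0.95, "dz": -0.12, "wx": 0, "wy": 0, "wz": 0}]'

```text
time_s: 3.05
eef_pos: [329.9, -417.3, 271.4]
ee_rot: [0.0, 0.74, 0.673, 0.0]
force: [-0.4, -1.3, 0.9]
grip_width: 0.375
grip_force: 0.0
```

>>> step_arm --increments '[{"dx": 0.63, "dy": 0.95, "dz": -0.12, "wx": 0, "wy": 0, "wz": 0}, {"dx": 0.63, "dy": 0.95, "dz": -0.12, "wx": 0, "wy": 0, "wz": 0}, {"dx": 0.63, "dy": 0.95, "dz": -0.12, "wx": 0, "wy": 0, "wz": 0}, {"dx": 0.63, "dy": 0.95, "dz": -0.12, "wx": 0, "wy": 0, "wz": 0}, {"dx": 0.63, "dy": 0.95, "dz": -0.12, "wx": 0, "wy": 0, "wz": 0}]'

```text
time_s: 3.55
eef_pos: [455.7, -350.2, 286.4]
ee_rot: [0.0, 0.74, 0.673, -0.0]
force: [-0.7, -0.7, 0.4]
grip_width: 0.377
grip_force: 0.0
```

>>> step_arm --increments '[{"dx": 0.63, "dy": 0.95, "dz": -0.12, "wx": 0, "wy": 0, "wz": 0}, {"dx": 0.63, "dy": 0.95, "dz": -0.12, "wx": 0, "wy": 0, "wz": 0}, {"dx": 0.63, "dy": 0.95, "dz": -0.12, "wx": 0, "wy": 0, "wz": 0}, {"dx": 0, "dy": 0, "dz": 0, "wx": 0, "wy": 0, "wz": 0}, {"dx": 0, "dy": 0, "dz": 0, "wx": 0, "wy": 0, "wz": 0}]'

```text
time_s: 4.05
eef_pos: [530.2, -310.4, 295.0]
ee_rot: [-0.0, 0.74, 0.673, -0.0]
force: [0.1, 0.2, -0.0]
grip_width: 0.376
grip_force: 0.0
```

```bash
python3 b.py w1 viewer,viewer_seat,switch_tip
```

```text
4.05 [ 530.2 -310.4  295. ] z [-0.  0. -1.] y [ 0.996 -0.094 -0.   ] x [0.094 0.996 0.   ] F [ 0.1  0.2 -0. ] 0.3764765904320723 0.0
cam [ 538. -234.  413.] fwd [-0.03 -0.3  -0.95]
viewer 0.83 [ 5.374e+02 -2.283e+02 -4.000e-01] [320.  96.]
switch_tip 0.79 [ 512.9 -295.6   84.1] [303. 164.]
```

View pics/w1.png

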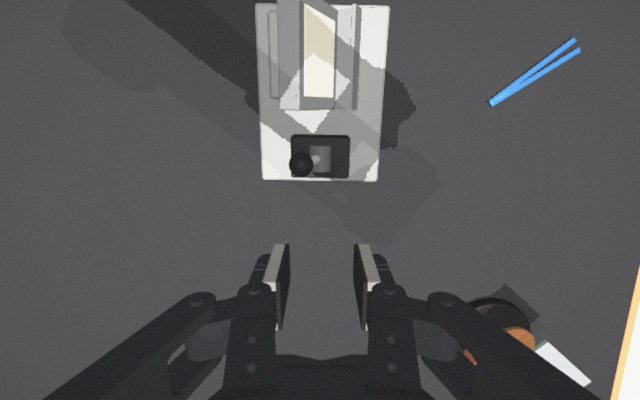

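The wrist view shows the viewer at (320, 90), its base corners at (262, 180), (378, 181), (257, 5) and (388, 7), and the knob at (302, 164). It is nearly square to the tool. Now on to the rack, while I compute the viewer's pose.

```bash
python3 - <<'E'
from h import *; import pickle
c=pickle.load(open("w1.pkl","rb"))
P=[]
for px in [(262,180),(378,181),(388,7),(257,5)]:
    v=ray(c,px); P.append((c["o"]+v*(20-c["o"][2])/v[2]))
P=np.array(P); print(P.round(1),P.mean(0).round(1))
for i in range(4):
    d=P[(i+1)%4]-P[i]; print(np.linalg.norm(d).round(1),np.degrees(np.arctan2(d[1],d[0])).round(1))
E
```

```text
[[ 453.2 -323.3   20. ]
 [ 601.8 -338.8   20. ]
 [ 620.2 -144.    20. ]
 [ 477.9 -128.6   20. ]] [ 538.3 -233.7   20. ]
149.4 -5.9
195.6 84.6
143.1 173.8
196.3 -97.2
```

>>> step_arm --increments '[{"dx": 1, "dy": -0.16, "dz": 0, "wx": 0, "wy": 0, "wz": 0}, {"dx": 1, "dy": -0.16, "dz": 0, "wx": 0, "wy": 0, "wz": 0}, {"dx": 1, "dy": -0.16, "dz": 0, "wx": 0, "wy": 0, "wz": 0}, {"dx": 1, "dy": -0.16, "dz": 0, "wx": 0, "wy": 0, "wz": 0}, {"dx": 1, "dy": -0.16, "dz": 0, "wx": 0, "wy": 0, "wz": 0}]'

```text
time_s: 4.75
eef_pos: [521.5, -183.8, 295.4]
ee_rot: [0.0, 0.74, 0.672, 0.0]
force: [0.6, 0.9, -0.1]
grip_width: 0.375
grip_force: 0.0
```

>>> step_arm --increments '[{"dx": 1, "dy": -0.16, "dz": 0, "wx": 0, "wy": 0, "wz": 0}, {"dx": 1, "dy": -0.16, "dz": 0, "wx": 0, "wy": 0, "wz": 0}, {"dx": 1, "dy": -0.16, "dz": 0, "wx": 0, "wy": 0, "wz": 0}, {"dx": 1, "dy": -0.16, "dz": 0, "wx": 0, "wy": 0, "wz": 0}, {"dx": 1, "dy": -0.16, "dz": 0, "wx": 0, "wy": 0, "wz": 0}]'

```text
time_s: 5.25
eef_pos: [513.6, -57.5, 295.5]
ee_rot: [0.0, 0.74, 0.672, 0.0]
force: [1.3, -0.1, 0.3]
grip_width: 0.374
grip_force: 0.0
```

>>> step_arm --increments '[{"dx": 1, "dy": -0.16, "dz": 0, "wx": 0, "wy": 0, "wz": 0}, {"dx": 1, "dy": -0.16, "dz": 0, "wx": 0, "wy": 0, "wz": 0}, {"dx": 1, "dy": -0.16, "dz": 0, "wx": 0, "wy": 0, "wz": 0}, {"dx": 1, "dy": -0.16, "dz": 0, "wx": 0, "wy": 0, "wz": 0}, {"dx": 1, "dy": -0.16, "dz": 0, "wx": 0, "wy": 0, "wz": 0}]'

```text
time_s: 5.75
eef_pos: [505.8, 68.8, 295.5]
ee_rot: [0.0, 0.74, 0.672, 0.0]
force: [0.5, -0.4, 0.7]
grip_width: 0.377
grip_force: 0.0
```

>>> step_arm --increments '[{"dx": 1, "dy": -0.16, "dz": 0, "wx": 0, "wy": 0, "wz": 0}, {"dx": 1, "dy": -0.16, "dz": 0, "wx": 0, "wy": 0, "wz": 0}, {"dx": 1, "dy": -0.16, "dz": 0, "wx": 0, "wy": 0, "wz": 0}, {"dx": 1, "dy": -0.16, "dz": 0, "wx": 0, "wy": 0, "wz": 0}, {"dx": 0, "dy": 0, "dz": 0, "wx": 0, "wy": 0, "wz": 0}]'

```text
time_s: 6.25
eef_pos: [499.3, 171.0, 295.4]
ee_rot: [-0.0, 0.739, 0.673, 0.0]
force: [0.4, 0.1, -0.3]
grip_width: 0.378
grip_force: 0.0
```

```bash
python3 b.py w2 tall_plate_top,tall_plate,short_plate_a,rack
```

```text
6.25 [499.3 171.  295.4] z [ 0.     0.001 -1.   ] y [ 0.996 -0.093  0.   ] x [0.093 0.996 0.001] F [ 0.4  0.1 -0.3] 0.37794534756173825 0.0
cam [507. 247. 413.] fwd [-0.03 -0.3  -0.95]
tall_plate_top 0.76 [494.7 199.  127.9] [312. 158.]
tall_plate 0.71 [494.8 206.9   7.5] [314. 135.]
short_plate_a 0.65 [452.3 205.4   5.2] [282. 139.]
rack 0.76 [4.955e+02 2.018e+02 1.000e-01] [315. 139.]
```

View pics/w2.png

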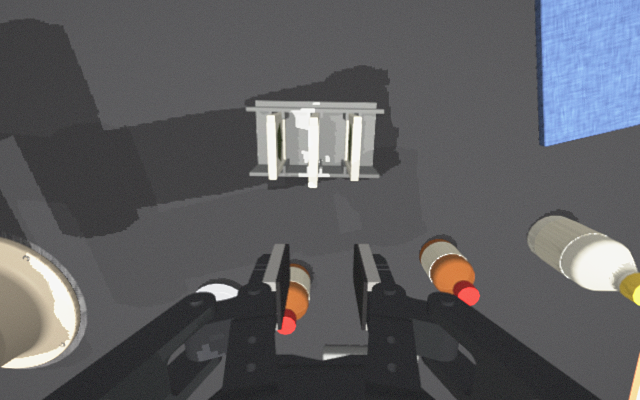

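The wrist view shows the tall plate's top edge as a white strip around x = 308–319, y = 114–187. The short plates are at x ≈ 273 and 355, and the whole rack is square to the tool. Now I'll measure the strip precisely.

```bash
python3 - <<'E'
from h import *; import pickle
c=pickle.load(open("w2.pkl","rb")); f=c["frame"]
g=f.min(2)
for r in (120,130,150,165,175,182,186,188): print(r,g[r,300:328])
for col in (311,313,315): print(col,"rows108-122",g[108:122,col],"rows 180-192",g[180:192,col])
m=eyes.cut_out("wrist","tall_plate")
m=m[0]["mask"]; ys,xs=np.where(m); print(xs.min(),xs.max(),ys.min(),ys.max())
E
```

```text
120 [242 241 242 242 241 241 242 242 237 234 244 244 244 245 245 245 246 234
 155 164 153 153 152 153 155 157 154 156]
130 [172 172 174 170 167 170 179 186 237 248 244 244 245 244 245 245 245 243
 219 172 152 150 152 153 154 153 152 149]
150 [170 184 206 207 197 181 176 170 219 245 244 244 244 244 244 244 244 242
 206 156 151 152 154 150 150 151 153 152]
165 [104 107 104 108 108 107 110 130 183 240 244 243 244 243 243 244 243 221
 128 103  96 101 109 115 119 118 122 119]
175 [237 237 236 238 238 238 237 238 241 244 243 243 243 242 243 241 232 223
 231 237 239 237 238 238 239 239 238 240]
182 [ 55  59  61  62  62  57  56  72 170 246 248 247 245 235 235 238 226 135
  69  69  74  84  89  84  87  88  89  88]
186 [ 91  86  86  84  89  85  87 101 222 255 253 251 251 251 251 251 248 136
  84  83  85  84  90  91  88  89  89  85]
188 [ 87  90  85  88  89  88  88  85  86  91 105 107 102 102 110 109  99  87
  83  87  89  89  88  87  89  90  88  86]
311 rows108-122 [209 246 244 241 211 133 116 131 143 206 245 246 244 244] rows 180-192 [233 236 247 248 247 248 251 230 107  84  85  85]
313 rows108-122 [210 247 246 243 219 154 146 148 147 204 247 246 245 244] rows 180-192 [232 234 235 240 247 248 251 237 102  82  88  89]
315 rows108-122 [143 185 186 180 166 145 144 148 148 208 247 247 245 245] rows 180-192 [233 235 238 235 235 244 251 225 109  82  85  88]Traceback (most recent call last):
  File "<stdin>", line 7, in <module>
IndexError: list index out of range
```

```bash
python3 - <<'E'
from h import *; import pickle
c=pickle.load(open("w2.pkl","rb")); print(c["fx"],c["k1"])
for px in [(307.8,187.4),(317,187.4),(307.6,117),(317.5,117),(308,150),(308.2,165)]:
    v=ray(c,px); print(px,(c["o"]+v*(128-c["o"][2])/v[2]).round(1))
t=shot("top")
for s in "t":
    for d in eyes.landmark_of("top","tall_plate_top")[:1]: print(world(t,d["point"]).round(1))
for X in [(496,201,128),(496,201,125)]: print(proj(t,X),proj(c,X))
f=t["frame"].min(2)
print(f[232:252,222]); print(f[235:245,204:244])
E
```

```text
313.4284029628744 0.02107718157103349
(307.8, 187.4) [487.5 171.5 128. ]
(317, 187.4) [496.1 170.7 128. ]
(307.6, 117) [494.2 235.3 128. ]
(317.5, 117) [502.8 234.5 128. ]
(308, 150) [491.4 206.5 128. ]
(308.2, 165) [490.2 192.7 128. ]
[224.92435983 240.6808773 ] [313.61156151 155.51339693]
[225.22638916 240.75861519] [313.68535715 154.97573151]
[214 216 216 212 214 211 212 205 207 207 208 207 208 207 207 207 205 205
 206 209]
[[171 170 170 188 210 204 204 204 204 204 204 205 203 206 205 206 206 206
  212 177  44  50  56  58  61  61  42  16  25  53  44  41  37  33  27  20
   44 104 102 100]
 [168 167 169 196 209 204 205 204 204 204 204 205 206 205 205 206 206 206
  214 179  51  51  57  57  58  60  58  20  24  52  44  42  38  34  27  22
   86 104 101 102]
 [164 164 166 197 207 204 204 205 204 203 206 205 205 205 205 205 205 206
  211 180  56  53  58  57  57  60  56  36  21  33  45  38  33  30  27  26
  105 103 102 101]
 [163 162 162 170 208 204 204 204 205 205 205 205 205 206 205 206 205 206
  212 181  66  55  58  59  59  57  55  38  16  31  44  40  34  29  23  34
  105 103 100 101]
 
[... 301 characters left out ...]
  21  21  44
   89 102 101  99]
 [153 153 153 163 207 206 205 205 204 204 205 205 205 206 205 205 205 205
  207 194  93  53  55  59  57  58  56  48  36  23  27  23  21  23  21  52
   83 102 101  99]
 [149 150 151 182 206 206 206 205 205 206 206 206 205 205 204 204 205 206
  208 194  91  53  57  58  57  57  59  48  46  27  22  19  23  24  32  52
   75  84  81  79]
 [146 146 144 148 207 207 204 205 205 205 206 205 205 205 205 206 205 205
  207 199 108  50  57  57  58  58  58  52  43  32  25  25  25  19  46  57
   75  78  79  81]
 [142 140 138 144 205 205 206 205 205 205 205 205 205 205 205 205 205 205
  208 206 138  51  56  58  57  57  58  60  43  39  29  20  25  23  62  56
   74  79  78  76]]
```

>>> step_arm --increments '[{"dx": 0.61, "dy": -0.13, "dz": 0.5, "wx": 0, "wy": 0, "wz": 0.1}, {"dx": 0.61, "dy": -0.13, "dz": 0.5, "wx": 0, "wy": 0, "wz": 0}, {"dx": 0, "dy": 0, "dz": 1, "wx": 0, "wy": 0, "wz": 0}, {"dx": 0, "dy": 0, "dz": 1, "wx": 0, "wy": 0, "wz": 0}, {"dx": 0, "dy": 0, "dz": 0.8, "wx": 0, "wy": 0, "wz": 0}]'

```text
time_s: 7.15
eef_pos: [495.7, 200.9, 198.4]
ee_rot: [-0.0, 0.743, 0.669, -0.001]
force: [-0.4, -0.3, 0.1]
grip_width: 0.37
grip_force: 0.0
```

>>> step_arm --increments '[{"dx": 0, "dy": 0, "dz": 0.9, "wx": 0, "wy": 0, "wz": 0}, {"dx": 0, "dy": 0, "dz": 0.8, "wx": 0, "wy": 0, "wz": 0}, {"dx": 0, "dy": 0, "dz": 0, "wx": 0, "wy": 0, "wz": 0}]'

```text
time_s: 7.45
eef_pos: [494.9, 200.5, 155.1]
ee_rot: [-0.001, 0.743, 0.669, -0.002]
force: [-0.3, -0.0, 0.1]
grip_width: 0.377
grip_force: 0.0
```

```bash
python3 b.py w3 tall_plate_top
```

```text
7.45 [494.9 200.5 155.1] z [-0.005 -0.001 -1.   ] y [ 0.994 -0.105 -0.005] x [ 0.105  0.994 -0.001] F [-0.3 -0.   0.1] 0.37655548701433034 0.0
cam [504. 277. 273.] fwd [-0.04 -0.3  -0.95]
tall_plate_top 0.55 [493.8 201.  129.8] [317. 259.]
```

View pics/w3.png

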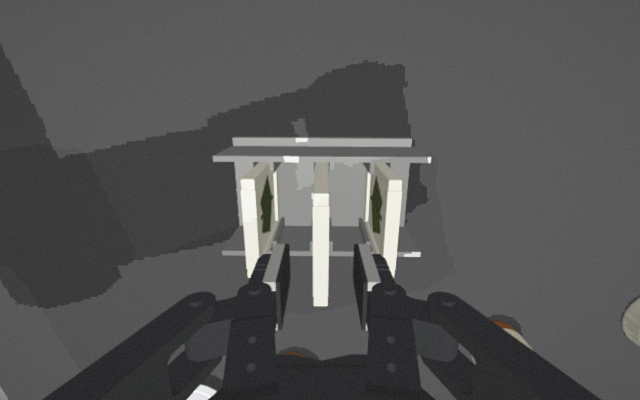

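The plate (x ≈ 313–328, down to y = 305) sits centred between the pads at x ≈ 282 and 360. Descending and closing.

>>> step_arm --increments '[{"dx": 0, "dy": 0, "dz": 0.5, "wx": 0, "wy": 0, "wz": 0}, {"dx": 0, "dy": 0, "dz": 0.5, "wx": 0, "wy": 0, "wz": 0}, {"dx": 0, "dy": 0, "dz": 0.24, "wx": 0, "wy": 0, "wz": 0}, {"dx": 0, "dy": 0, "dz": 0, "wx": 0, "wy": 0, "wz": 0}]'

```text
time_s: 7.95
eef_pos: [495.9, 200.4, 125.7]
ee_rot: [-0.001, 0.744, 0.669, -0.001]
force: [-0.4, 0.6, 0.8]
grip_width: 0.376
grip_force: 0.0
```

>>> step_arm --increments '[{"dx": 0, "dy": 0, "dz": 0, "wx": 0, "wy": 0, "wz": 0}, {"dx": 0, "dy": 0, "dz": 0, "wx": 0, "wy": 0, "wz": 0}, {"dx": 0, "dy": 0, "dz": 0, "wx": 0, "wy": 0, "wz": 0}, {"dx": 0, "dy": 0, "dz": 0, "wx": 0, "wy": 0, "wz": 0}, {"dx": 0, "dy": 0, "dz": 0, "wx": 0, "wy": 0, "wz": 0}]' --fingers 0 --squeeze 30

```text
time_s: 8.45
eef_pos: [496.3, 200.6, 127.2]
ee_rot: [-0.0, 0.744, 0.669, 0.0]
force: [-3.5, -0.3, 5.6]
grip_width: 0.09
grip_force: 32.1
```

>>> step_arm --increments '[{"dx": 0, "dy": 0, "dz": -0.2, "wx": 0, "wy": 0, "wz": 0}, {"dx": 0, "dy": 0, "dz": -0.4, "wx": 0, "wy": 0, "wz": 0}, {"dx": 0, "dy": 0, "dz": -0.5, "wx": 0, "wy": 0, "wz": 0}, {"dx": 0, "dy": 0, "dz": -0.5, "wx": 0, "wy": 0, "wz": 0}, {"dx": 0, "dy": 0, "dz": -0.5, "wx": 0, "wy": 0, "wz": 0}]'

```text
time_s: 8.95
eef_pos: [496.4, 200.5, 180.7]
ee_rot: [0.0, 0.744, 0.669, 0.0]
force: [0.3, -1.1, -0.8]
grip_width: 0.087
grip_force: 31.0
```

>>> step_arm --increments '[{"dx": 0, "dy": 0, "dz": -0.6, "wx": 0, "wy": 0, "wz": 0}, {"dx": 0, "dy": 0, "dz": -0.6, "wx": 0, "wy": 0, "wz": 0}, {"dx": 0, "dy": 0, "dz": -0.6, "wx": 0, "wy": 0, "wz": 0}, {"dx": 0, "dy": 0, "dz": -0.6, "wx": 0, "wy": 0, "wz": 0}, {"dx": 0, "dy": 0, "dz": -0.6, "wx": 0, "wy": 0, "wz": 0}]'

```text
time_s: 9.45
eef_pos: [496.5, 200.4, 256.0]
ee_rot: [0.0, 0.744, 0.669, 0.001]
force: [-0.0, 0.1, -2.0]
grip_width: 0.089
grip_force: 31.0
```

>>> step_arm --increments '[{"dx": 0, "dy": 0, "dz": -0.6, "wx": 0, "wy": 0, "wz": 0}, {"dx": 0, "dy": 0, "dz": -0.3, "wx": 0, "wy": 0, "wz": 0}, {"dx": 0, "dy": 0, "dz": 0, "wx": 0, "wy": 0, "wz": 0}]'

```text
time_s: 9.75
eef_pos: [496.7, 200.5, 278.1]
ee_rot: [0.001, 0.744, 0.669, 0.001]
force: [0.5, 0.8, -0.8]
grip_width: 0.086
grip_force: 31.1
```

```bash
python3 - <<'E'
from h import *
show()
for cam in ["side","wrist"]:
    c=shot(cam); f=c["frame"]
    if cam=="side": cv2.imwrite("pics/s1.png",cv2.resize(f[120:320,250:430],None,fx=3,fy=3))
    else: cv2.imwrite("pics/w4.png",f)
    for l in ["tall_plate","tall_plate_top","short_plate_a"]:
        for d in eyes.landmark_of(cam,l)[:3]:
            if d["p"]>.3: print(cam,l,round(d["p"],2),world(c,d["point"]).round(1))
E
```

```text
9.75 [496.7 200.5 278.1] z [ 0.003  0.    -1.   ] y [ 0.994 -0.106  0.003] x [0.106 0.994 0.001] F [ 0.5  0.8 -0.8] 0.08576129913055375 31.144561171531677
side tall_plate 0.91 [497.6 199.4 159.5]
side tall_plate_top 0.92 [498.5 201.4 277.1]
side tall_plate_top 0.59 [ 532.  -236.3   -7.6]
side short_plate_a 0.96 [537.3 198.1   7.7]
side short_plate_a 0.56 [454.  204.4   6.4]
wrist tall_plate 0.77 [500.6 203.1 155.5]
wrist tall_plate_top 0.94 [492.9 200.2 277. ]
wrist short_plate_a 0.79 [448.6 209.5   8.2]
wrist short_plate_a 0.63 [537.  198.7   6.3]
```

View pics/s1.png

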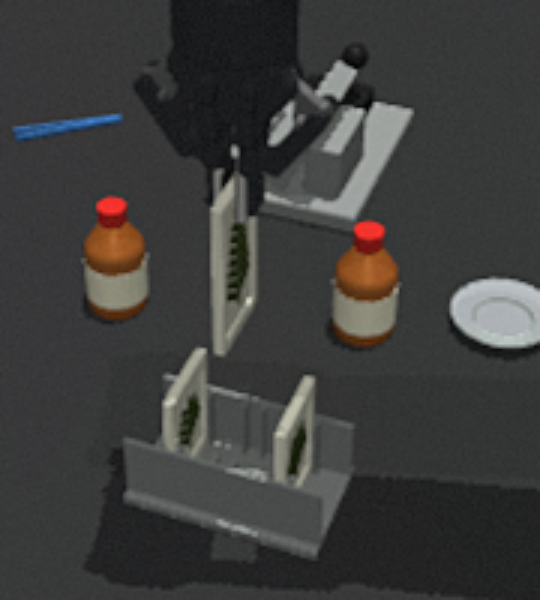

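The tall plate is out and hanging vertically, with the short plates still in place and the bottles upright. Now I'll carry it over to the viewer.

>>> step_arm --increments '[{"dx": -0.5, "dy": 0.08, "dz": 0, "wx": 0, "wy": 0, "wz": 0}, {"dx": -0.8, "dy": 0.12, "dz": 0, "wx": 0, "wy": 0, "wz": 0}, {"dx": -1, "dy": 0.155, "dz": 0, "wx": 0, "wy": 0, "wz": 0}, {"dx": -1, "dy": 0.155, "dz": 0, "wx": 0, "wy": 0, "wz": 0}, {"dx": -1, "dy": 0.155, "dz": 0, "wx": 0, "wy": 0, "wz": 0}]'

```text
time_s: 10.65
eef_pos: [501.3, 90.1, 276.8]
ee_rot: [0.0, 0.744, 0.669, -0.0]
force: [0.5, -0.6, -0.2]
grip_width: 0.085
grip_force: 31.1
```

>>> step_arm --increments '[{"dx": -1, "dy": 0.155, "dz": 0, "wx": 0, "wy": 0, "wz": 0}, {"dx": -1, "dy": 0.155, "dz": 0, "wx": 0, "wy": 0, "wz": 0}, {"dx": -1, "dy": 0.155, "dz": 0, "wx": 0, "wy": 0, "wz": 0}, {"dx": -1, "dy": 0.155, "dz": 0, "wx": 0, "wy": 0, "wz": 0}, {"dx": -1, "dy": 0.155, "dz": 0, "wx": 0, "wy": 0, "wz": 0}]'

```text
time_s: 11.15
eef_pos: [507.2, -36.3, 276.8]
ee_rot: [0.0, 0.744, 0.669, -0.0]
force: [0.1, 1.0, -0.6]
grip_width: 0.087
grip_force: 31.1
```

>>> step_arm --increments '[{"dx": -1, "dy": 0.155, "dz": 0, "wx": 0, "wy": 0, "wz": 0}, {"dx": -1, "dy": 0.155, "dz": 0, "wx": 0, "wy": 0, "wz": 0}, {"dx": -1, "dy": 0.155, "dz": 0, "wx": 0, "wy": 0, "wz": 0}, {"dx": -1, "dy": 0.155, "dz": 0, "wx": 0, "wy": 0, "wz": 0}, {"dx": -1, "dy": 0.155, "dz": 0, "wx": 0, "wy": 0, "wz": 0}]'

```text
time_s: 11.65
eef_pos: [513.1, -162.7, 276.8]
ee_rot: [0.0, 0.744, 0.669, -0.0]
force: [-0.8, -0.5, -0.9]
grip_width: 0.087
grip_force: 31.1
```

>>> step_arm --increments '[{"dx": -1, "dy": 0.155, "dz": 0, "wx": 0, "wy": 0, "wz": 0}, {"dx": -1, "dy": 0.155, "dz": 0, "wx": 0, "wy": 0, "wz": 0}, {"dx": -0.8, "dy": 0.13, "dz": 0, "wx": 0, "wy": 0, "wz": 0}, {"dx": -0.7, "dy": 0.12, "dz": 0, "wx": 0, "wy": 0, "wz": 0}, {"dx": 0, "dy": 0, "dz": 0, "wx": 0, "wy": 0, "wz": 0}]'

```text
time_s: 12.15
eef_pos: [518.0, -251.4, 276.4]
ee_rot: [-0.0, 0.744, 0.668, -0.0]
force: [-0.3, -0.3, -1.8]
grip_width: 0.087
grip_force: 31.1
```

```bash
python3 b.py w5 viewer,viewer_seat,switch_tip,tall_plate,tall_plate_top; python3 - <<'E'
import cv2; f=cv2.imread("pics/w5.png"); cv2.imwrite("pics/w5c.png",cv2.resize(f[0:260,180:480],(750,600*650//600*600//650),interpolation=cv2.INTER_CUBIC) if 0 else cv2.resize(f[0:240,180:480],None,fx=2.5,fy=2.5,interpolation=cv2.INTER_CUBIC))
E
```

```text
12.15 [ 518.  -251.4  276.4] z [-0. -0. -1.] y [ 0.994 -0.108 -0.   ] x [ 0.108  0.994 -0.   ] F [-0.3 -0.3 -1.8] 0.0868359320797499 31.07623815536499
cam [ 527. -175.  394.] fwd [-0.03 -0.3  -0.95]
viewer 0.56 [ 540.9 -232.4    1.4] [337. 148.]
viewer_seat 0.83 [ 555.3 -195.5   36. ] [349. 117.]
switch_tip 0.44 [ 510.9 -294.7   87. ] [318. 222.]
tall_plate 0.77 [ 520.5 -247.4  156.1] [323. 197.]
tall_plate_top 0.8 [ 518.3 -251.1  276.9] [320. 288.]
```

View pics/w5c.png

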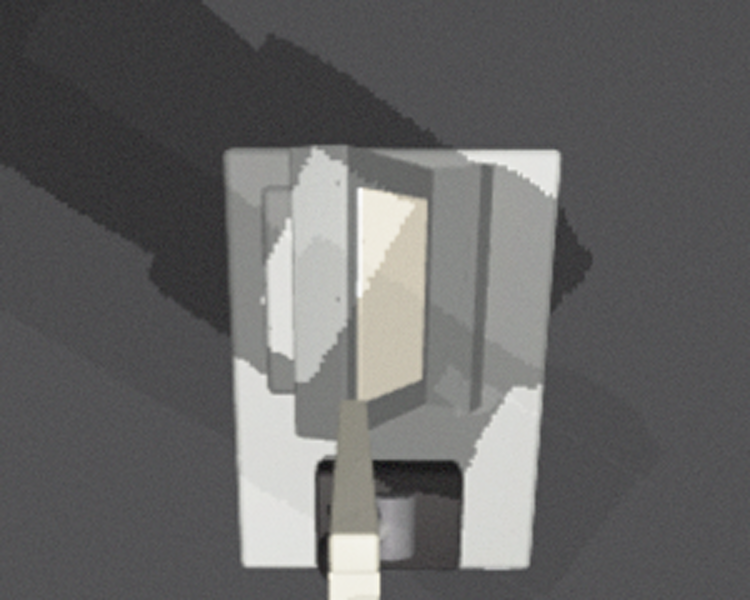

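The crop shows the viewer from above. The panel window is at (357–428, 188–400), the face's foot line at x ≈ 430, the lip at x ≈ 480, and the base corners at (225, 150), (560, 151), (243, 567) and (528, 568). I'll fit the viewer's pose to these.

```bash
python3 - <<'E'
from h import *; import pickle
from scipy.optimize import least_squares
c=pickle.load(open("w5.pkl","rb")); c1=pickle.load(open("w1.pkl","rb"))
cr=lambda x,y:np.array([x/2.5+180-.3,y/2.5-.3])
A=[(c,(75,-100,20),cr(225,150)),(c,(-75,-100,20),cr(560,151)),(c,(75,100,20),cr(243,567)),(c,(-75,100,20),cr(528,568)),
(c,(-16.4,-90,38.3),cr(433,168)),(c,(-16.4,10,38.3),cr(426,405)),(c,(19.5,-90,115.3),cr(350,147)),
(c1,(75,100,20),(262,180)),(c1,(-75,100,20),(378,181))]
def W(p,v):
    a=p[2]; return np.array([p[0]+v[0]*np.cos(a)-v[1]*np.sin(a),p[1]+v[0]*np.sin(a)+v[1]*np.cos(a),v[2]+p[3]])
def res(p): return np.concatenate([proj(q,W(p,v))-px for q,v,px in A]+[[p[3]*.5]])
s=least_squares(res,[538,-234,np.radians(174),0],loss="soft_l1"); p=s.x
print(p[:2],np.degrees(p[2]),p[3]); print(res(p)[:-1].reshape(-1,2).round(1))
seat=W(p,(-20,-40,40)); tip0=W(p,(50*np.sin(.5),65,42+50*np.cos(.5))); print("seat",seat,"tip0",tip0,"tip1",W(p,(-50*np.sin(.5),65,42+50*np.cos(.5))))
z=W(p,(np.sin(np.radians(25)),0,np.cos(np.radians(25))))-W(p,(0,0,0)); print("platez",z)
# plate in hand: bottom edge px
R=rot(ctrl.sense()); T=np.array(ctrl.sense()["eef_pos"])
for yy in (-32,32):
  for off in (0,1.5):
    for xx in (-4,4):
      print(yy,off,xx,(proj(c,T+R@np.array([yy+off,xx,119.2]))-[180,0])*2.5,(proj(c,T+R@np.array([yy+off,xx,-.8]))-[180,0])*2.5)
E
```

```text
[ 538.15910098 -233.18112055] 173.65952484780527 -5.045535408219848
[[-0.4 -0.3]
 [ 1.1 -0.5]
 [-0.2  0.3]
 [ 1.   0.3]
 [ 0.2  0.9]
 [ 0.1 -0.5]
 [-0.9 -0.1]
 [ 0.3 -0.2]
 [-0.7  0.6]]
seat [ 562.45422244 -195.63452186   34.95446459] tip0 [ 507.15608309 -295.13622526   80.83359269] tip1 [ 554.80538138 -300.43083034   80.83359269]
platez [-0.42003319  0.04667246  0.90630779]
-32 0 -4 [339.01609027 591.45507814] [327.47635929 864.88007771]
-32 0 4 [363.39320724 591.38920054] [371.60129227 864.77594763]
-32 1.5 -4 [338.97795523 587.2464087 ] [327.37463793 858.0564031 ]
-32 1.5 4 [363.3970053  587.18026651] [371.63130447 857.95154325]
32 0 -4 [337.24361711 397.89498973] [322.4092112  532.49889903]
32 0 4 [363.58108669 397.81639849] [373.13659251 532.35704219]
32 1.5 -4 [337.19812194 392.98083298] [322.2689992  523.51418897]
32 1.5 4 [363.58620788 392.90190408] [373.18021176 523.37124936]
```

>>> step_arm --increments '[{"dx": 0.79, "dy": -0.47, "dz": 0, "wx": 0, "wy": 0, "wz": 0}, {"dx": 0.79, "dy": -0.47, "dz": 0, "wx": 0, "wy": 0, "wz": 0}, {"dx": 0.79, "dy": -0.47, "dz": 0, "wx": 0, "wy": 0, "wz": 0}]'

```text
time_s: 12.75
eef_pos: [489.1, -185.5, 276.8]
ee_rot: [0.0, 0.743, 0.669, 0.0]
force: [0.5, 0.5, -0.7]
grip_width: 0.087
grip_force: 31.1
```

>>> step_arm --increments '[{"dx": 0, "dy": 0, "dz": 0, "wx": -0.83, "wy": 0, "wz": 0}, {"dx": 0, "dy": 0, "dz": 0, "wx": -0.83, "wy": 0, "wz": 0}, {"dx": 0, "dy": 0, "dz": 0, "wx": -0.83, "wy": 0, "wz": 0}, {"dx": 0, "dy": 0, "dz": 0, "wx": -0.83, "wy": 0, "wz": 0}, {"dx": 0, "dy": 0, "dz": 0, "wx": -0.83, "wy": 0, "wz": 0}]'

```text
time_s: 13.25
eef_pos: [489.4, -186.2, 277.2]
ee_rot: [0.162, 0.725, 0.653, 0.145]
force: [-0.1, 0.8, -0.9]
grip_width: 0.093
grip_force: 31.1
```

>>> step_arm --increments '[{"dx": 0, "dy": 0, "dz": 0, "wx": 0, "wy": 0, "wz": 0}, {"dx": 0, "dy": 0, "dz": 0, "wx": 0, "wy": 0, "wz": 0}]'

```text
time_s: 13.45
eef_pos: [489.4, -186.5, 277.2]
ee_rot: [0.16, 0.726, 0.653, 0.144]
force: [-0.2, 0.5, -0.8]
grip_width: 0.09
grip_force: 31.1
```

```bash
cat > g.py <<'E'
from h import *
show(); s=ctrl.sense(); R=rot(s); T=np.array(s["eef_pos"])
pz=np.array([-.420,.0456,.9063]); n=np.array([.9009,-.0979,.4226]); seat=np.array([561.2,-196.5,40]); w=np.array([.108,.994,0])
o=T+R[:,2]*119.2; d=o-seat
print("plate origin rel seat: along face",(d@pz).round(1),"from panel",(d@n).round(1),"width",(d@w).round(1),"tilt off deg",np.degrees(np.arcsin(-R[:,2]@n)).round(2),"roll",np.degrees(np.arcsin(-R[:,2]@w)).round(2),"yaw",np.degrees(np.arcsin(R[:,0]@n)).round(2))
E
python3 g.py
```

```text
13.45 [ 489.4 -186.5  277.2] z [ 0.417 -0.044 -0.908] y [ 0.903 -0.096  0.42 ] x [ 0.105  0.994 -0.   ] F [-0.2  0.5 -0.8] 0.08985941287751036 31.07458770275116
plate origin rel seat: along face 126.3 from panel 34.2 width 2.3 tilt off deg 0.19 roll -0.05 yaw -0.14
```

>>> step_arm --increments '[{"dx": -0.02, "dy": -0.3, "dz": 0.75, "wx": 0, "wy": 0, "wz": 0}, {"dx": -0.02, "dy": -0.3, "dz": 0.75, "wx": 0, "wy": 0, "wz": 0}, {"dx": -0.02, "dy": -0.3, "dz": 0.75, "wx": 0, "wy": 0, "wz": 0}, {"dx": -0.03, "dy": -0.3, "dz": 0.75, "wx": 0, "wy": 0, "wz": 0}, {"dx": 0, "dy": 0, "dz": 0, "wx": 0, "wy": 0, "wz": 0}]'

```text
time_s: 13.95
eef_pos: [493.3, -188.7, 193.9]
ee_rot: [0.157, 0.726, 0.654, 0.144]
force: [-0.5, 0.7, -0.8]
grip_width: 0.087
grip_force: 31.0
```

```bash
python3 g.py; python3 b.py w6 viewer_seat; python3 - <<'E'
from h import *
c=shot("side"); f=c["frame"]; w=cv2.imread("pics/w6.png")
a=cv2.resize(f[110:210,300:400],(590,590),interpolation=cv2.INTER_CUBIC); cv2.imwrite("pics/s2.png",a)
E
```

```text
13.95 [ 493.3 -188.7  193.9] z [ 0.414 -0.041 -0.909] y [ 0.904 -0.096  0.416] x [0.105 0.995 0.003] F [-0.5  0.7 -0.8] 0.0867656317263937 31.043230891227722
plate origin rel seat: along face 49.2 from panel 2.3 width 0.9 tilt off deg 0.4 roll -0.23 yaw -0.11
13.95 [ 493.3 -188.7  193.9] z [ 0.414 -0.041 -0.909] y [ 0.904 -0.096  0.416] x [0.105 0.995 0.003] F [-0.5  0.7 -0.8] 0.0867656317263937 31.043230891227722
cam [ 453. -107.  301.] fwd [ 0.36 -0.34 -0.87]
viewer_seat 0.72 [ 557.5 -196.4   38.5] [314. 188.]
```

View pics/w6.png

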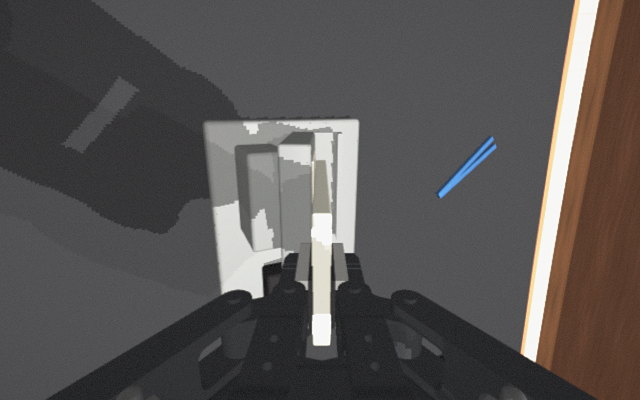

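View pics/s2.png

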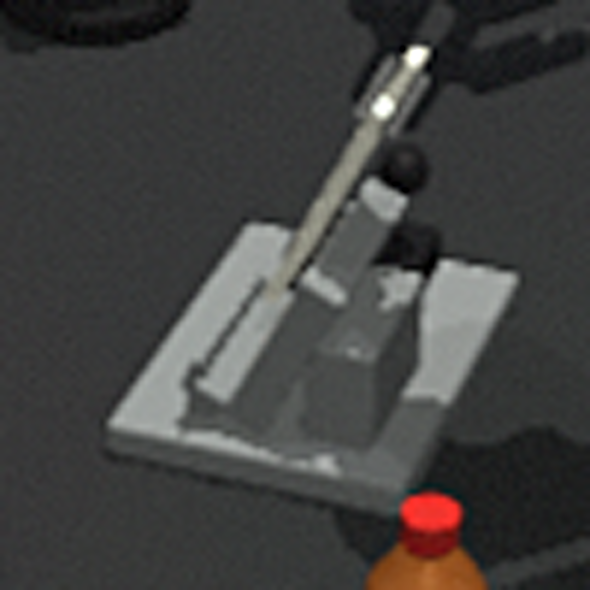

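The plate hangs parallel to the panel just above it: wrist (320, 160–340), side crop (275, 290)–(415, 55). I'll project the model into both views to check the gap.

```bash
python3 - <<'E'
from h import *; import pickle
s=shot("side"); w=pickle.load(open("w6.pkl","rb"))
pz=np.array([-.420,.0456,.9063]); n=np.array([.9009,-.0979,.4226]); seat=np.array([561.2,-196.5,40]); wd=np.array([.108,.994,0])
st=ctrl.sense();R=rot(st);T=np.array(st["eef_pos"]);o=T+R[:,2]*119.2
P={"foot+":seat-4*n+50*wd,"facetop+":seat-4*n+85*pz+50*wd,"facetop-":seat-4*n+85*pz-50*wd,"lipfoot+":seat+16*n+50*wd,"liptop+":seat+16*n+12*pz+50*wd,
"pl_bot+front":o+32*wd+4*n,"pl_bot+back":o+32*wd-4*n,"pl_top+front":o+32*wd+4*n+120*pz,"pl_top+back":o+32*wd-4*n+120*pz}
for k,v in P.items(): print(k,v.round(0),"sidecrop",((proj(s,v)-[300,110])*5.9).round(0),"wrist",proj(w,v).round(0))
g=w["frame"].min(2)
for r in (165,180,200): print(r,g[r,270:350])
E
```

```text
foot+ [ 563. -146.   38.] sidecrop [225. 400.] wrist [314. 134.]
facetop+ [ 527. -143.  115.] sidecrop [301. 276.] wrist [310. 146.]
facetop- [ 516. -242.  115.] sidecrop [369. 171.] wrist [311. 284.]
lipfoot+ [ 581. -148.   47.] sidecrop [189. 378.] wrist [336. 134.]
liptop+ [ 576. -148.   58.] sidecrop [199. 361.] wrist [337. 135.]
pl_bot+front [ 551. -164.   91.] sidecrop [259. 290.] wrist [330. 165.]
pl_bot+back [ 544. -163.   88.] sidecrop [274. 299.] wrist [319. 165.]
pl_top+front [ 501. -158.  200.] sidecrop [372. 102.] wrist [335. 224.]
pl_top+back [ 494. -157.  196.] sidecrop [387. 111.] wrist [315. 224.]
165 [150 149 148 143 140 134 134 123 110 124 139 146 145 142 148 147 146 147
 147 142 144 143 147 147 147 146 146 145 147 147 148 153 151 152 153 149
 153 153 151 170 191 172 204 205 158 147 132 133 135 136 131 135 138 135
 134 149 188 221 222 222 209 156 140 130 132 131 131 173 224 223 222 222
 220 219 222 221 220 221 221 220]
180 [138 146 149 144 138 135 135 135 122 114 133 142 143 142 136 135 134 132
 129 130 131 130 131 131 132 130 130 133 129 128 127 131 133 133 128 133
 132 130 131 127 121 137 181 187 137 130 133 136 134 135 137 137 135 138
 135 134 142 175 210 222 222 218 192 135 124 127 137 189 222 222 222 221
 220 220 221 219 220 220 220 219]
200 [134 134 133 138 136 133 133 136 129 112 109 124 129 128 130 129 129 131
 130 130 129 128 128 133 131 133 133 134 129 131 129 131 130 132 132 132
 132 132 130 129 122 127 143 126 130 134 138 135 134 134 135 136 136 138
 137 136 136 136 147 181 211 220 192 136 127 124 157 221 221 219 219 220
 219 220 221 221 219 219 220 220]
```

>>> step_arm --increments '[{"dx": -0.03, "dy": 0.13, "dz": 0.2, "wx": -0.07, "wy": 0, "wz": 0}, {"dx": 0, "dy": 0, "dz": 0.4, "wx": 0, "wy": 0, "wz": 0}, {"dx": 0, "dy": 0, "dz": 0.4, "wx": 0, "wy": 0, "wz": 0}, {"dx": 0, "dy": 0, "dz": 0.2, "wx": 0, "wy": 0, "wz": 0}, {"dx": 0, "dy": 0, "dz": 0, "wx": 0, "wy": 0, "wz": 0}]'

```text
time_s: 14.65
eef_pos: [509.1, -191.6, 169.3]
ee_rot: [0.162, 0.726, 0.653, 0.146]
force: [-0.0, 0.3, -0.8]
grip_width: 0.087
grip_force: 31.1
```

```bash
python3 g.py
```

```text
14.65 [ 509.1 -191.6  169.3] z [ 0.424 -0.044 -0.905] y [ 0.9   -0.096  0.426] x [0.105 0.994 0.001] F [-0.   0.3 -0.8] 0.08710725521602396 31.097220182418823
plate origin rel seat: along face 20.1 from panel 7.7 width -0.5 tilt off deg -0.23 roll -0.12 yaw -0.11
```

>>> step_arm --increments '[{"dx": 0, "dy": -0.06, "dz": 0.2, "wx": 0, "wy": 0, "wz": 0}, {"dx": 0, "dy": 0, "dz": 0.2, "wx": 0, "wy": 0, "wz": 0}, {"dx": 0, "dy": 0, "dz": 0.12, "wx": 0, "wy": 0, "wz": 0}, {"dx": 0, "dy": 0, "dz": 0, "wx": 0, "wy": 0, "wz": 0}]'

```text
time_s: 15.05
eef_pos: [513.4, -192.2, 157.6]
ee_rot: [0.163, 0.725, 0.652, 0.147]
force: [0.4, -0.3, -1.1]
grip_width: 0.088
grip_force: 31.1
```

```bash
python3 g.py; python3 - <<'E'
from h import *
c=shot("wrist"); f=c["frame"]; cv2.imwrite("pics/w7.png",cv2.resize(f[100:260,220:420],None,fx=3.7,fy=3.7,interpolation=cv2.INTER_CUBIC))
E
```

```text
15.05 [ 513.4 -192.2  157.6] z [ 0.425 -0.045 -0.904] y [ 0.899 -0.096  0.427] x [0.106 0.994 0.   ] F [ 0.4 -0.3 -1.1] 0.08814372817554078 31.1372709274292
plate origin rel seat: along face 7.7 from panel 6.8 width -0.7 tilt off deg -0.29 roll -0.08 yaw -0.12
```

View pics/w7.png

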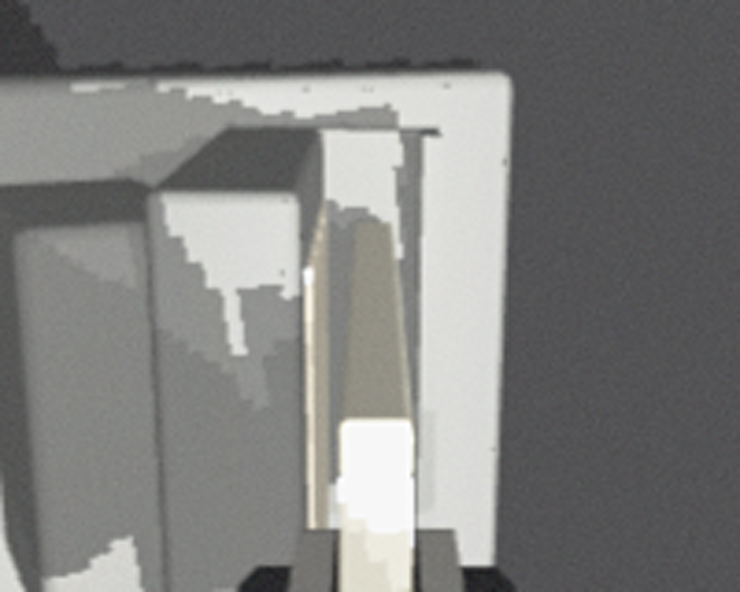

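The crop shows the plate's lower edge at (355–390, 222), inside the trough between the panel's foot at x ≈ 327 and the lip at x ≈ 400. I'll check the width centring against the model.

```bash
python3 - <<'E'
from h import *
c=shot("wrist")
pz=np.array([-.420,.0456,.9063]); n=np.array([.9009,-.0979,.4226]); seat=np.array([561.2,-196.5,40]); wd=np.array([.108,.994,0])
st=ctrl.sense();R=rot(st);T=np.array(st["eef_pos"])
for k,v in {"foot+":seat-4*n+50*wd,"lipfoot+":seat+16*n+50*wd,"facetop+":seat-4*n+85*pz+50*wd,"plb":T+R@[32,-4,119.2],"plf":T+R@[32,4,119.2],"ptop":T+R@[32,-4,-.8]}.items():
    print(k,((proj(c,v)-[220,100])*3.7).round(0), ((proj(c,v+wd)-proj(c,v))*3.7).round(2))
E
```

```text
foot+ [318. 135.] [-0.06 -4.9 ]
lipfoot+ [414. 135.] [ 0.06 -4.89]
facetop+ [293. 201.] [-0.14 -7.25]
plb [352. 233.] [-0.02 -4.81]
plf [391. 232.] [ 0.03 -4.81]
ptop [331. 443.] [-0.09 -8.73]
```

>>> step_arm --increments '[{"dx": -0.02, "dy": -0.08, "dz": 0.12, "wx": 0, "wy": 0, "wz": 0}, {"dx": 0, "dy": 0, "dz": 0.06, "wx": 0, "wy": 0, "wz": 0}, {"dx": 0, "dy": 0, "dz": 0, "wx": 0, "wy": 0, "wz": 0}]'

```text
time_s: 15.45
eef_pos: [513.4, -192.8, 152.8]
ee_rot: [0.163, 0.726, 0.652, 0.147]
force: [0.1, 0.5, -0.6]
grip_width: 0.088
grip_force: 31.1
```

>>> step_arm --increments '[{"dx": 0, "dy": 0, "dz": 0.06, "wx": 0, "wy": 0, "wz": 0}, {"dx": 0, "dy": 0, "dz": 0, "wx": 0, "wy": 0, "wz": 0}]'

```text
time_s: 15.65
eef_pos: [514.1, -192.8, 151.5]
ee_rot: [0.163, 0.725, 0.652, 0.147]
force: [-0.1, -0.4, -0.7]
grip_width: 0.089
grip_force: 31.1
```

```bash
python3 g.py
```

```text
15.65 [ 514.1 -192.8  151.5] z [ 0.425 -0.045 -0.904] y [ 0.899 -0.096  0.428] x [0.106 0.994 0.   ] F [-0.1 -0.4 -0.7] 0.08861248661193895 31.11584722995758
plate origin rel seat: along face 1.9 from panel 5.0 width -1.3 tilt off deg -0.31 roll -0.06 yaw -0.12
```

>>> step_arm --increments '[{"dx": 0, "dy": 0, "dz": 0.05, "wx": 0, "wy": 0, "wz": 0}, {"dx": 0, "dy": 0, "dz": 0, "wx": 0, "wy": 0, "wz": 0}]'

```text
time_s: 15.85
eef_pos: [514.6, -192.9, 150.5]
ee_rot: [0.163, 0.725, 0.652, 0.147]
force: [-0.3, -0.5, -0.5]
grip_width: 0.088
grip_force: 31.1
```

>>> step_arm --increments '[{"dx": 0, "dy": 0, "dz": 0.05, "wx": 0, "wy": 0, "wz": 0}, {"dx": 0, "dy": 0, "dz": 0, "wx": 0, "wy": 0, "wz": 0}]'

```text
time_s: 16.05
eef_pos: [515.2, -192.9, 150.2]
ee_rot: [0.163, 0.725, 0.653, 0.147]
force: [-6.1, 2.3, 8.6]
grip_width: 0.085
grip_force: 32.7
```

Ledge contact: about 10 N along the plate, within 0.5 mm of the model. Easing off slightly and moving to the panel.

>>> step_arm --increments '[{"dx": 0, "dy": 0, "dz": -0.03, "wx": 0, "wy": 0, "wz": 0}, {"dx": 0, "dy": -0.06, "dz": 0, "wx": 0, "wy": 0, "wz": 0}, {"dx": 0, "dy": -0.06, "dz": 0, "wx": 0, "wy": 0, "wz": 0}, {"dx": 0, "dy": 0, "dz": 0, "wx": 0, "wy": 0, "wz": 0}]'

```text
time_s: 16.45
eef_pos: [512.0, -192.7, 148.7]
ee_rot: [0.163, 0.726, 0.652, 0.147]
force: [-0.2, 0.7, -0.4]
grip_width: 0.086
grip_force: 31.1
```

>>> step_arm --increments '[{"dx": 0, "dy": -0.04, "dz": 0, "wx": 0, "wy": 0, "wz": 0}, {"dx": 0, "dy": 0, "dz": 0, "wx": 0, "wy": 0, "wz": 0}]'

```text
time_s: 16.65
eef_pos: [511.1, -192.5, 148.3]
ee_rot: [0.163, 0.725, 0.652, 0.147]
force: [0.3, 0.2, -0.8]
grip_width: 0.09
grip_force: 31.1
```

```bash
python3 g.py
```

```text
16.65 [ 511.1 -192.5  148.3] z [ 0.425 -0.045 -0.904] y [ 0.899 -0.096  0.428] x [0.106 0.994 0.   ] F [ 0.3  0.2 -0.8] 0.09007202551563367 31.093686819076538
plate origin rel seat: along face 0.2 from panel 0.9 width -1.4 tilt off deg -0.31 roll -0.06 yaw -0.12
```

>>> step_arm --increments '[{"dx": 0, "dy": -0.03, "dz": 0, "wx": 0.04, "wy": 0, "wz": 0}, {"dx": 0, "dy": 0, "dz": 0, "wx": 0, "wy": 0, "wz": 0}]'

```text
time_s: 16.85
eef_pos: [510.7, -192.5, 148.2]
ee_rot: [0.162, 0.726, 0.653, 0.145]
force: [0.8, 0.3, -0.7]
grip_width: 0.086
grip_force: 31.0
```

>>> step_arm --increments '[{"dx": 0, "dy": -0.03, "dz": 0.01, "wx": 0, "wy": 0, "wz": 0}, {"dx": 0, "dy": 0, "dz": 0, "wx": 0, "wy": 0, "wz": 0}]'

```text
time_s: 17.05
eef_pos: [510.5, -192.6, 148.1]
ee_rot: [0.162, 0.726, 0.652, 0.146]
force: [4.9, 1.2, 1.2]
grip_width: 0.089
grip_force: 31.1
```

```bash
python3 g.py
```

```text
17.05 [ 510.5 -192.6  148.1] z [ 0.423 -0.045 -0.905] y [ 0.9   -0.096  0.426] x [ 0.106  0.994 -0.   ] F [4.9 1.2 1.2] 0.08923600322900847 31.149290800094604
plate origin rel seat: along face 0.3 from panel 0.0 width -1.5 tilt off deg -0.18 roll -0.03 yaw -0.11
```

Panel contact, 5 N along its normal. Settling onto the ledge.

>>> step_arm --increments '[{"dx": 0, "dy": 0, "dz": 0.03, "wx": 0, "wy": 0, "wz": 0}, {"dx": 0, "dy": 0, "dz": 0, "wx": 0, "wy": 0, "wz": 0}]'

```text
time_s: 17.25
eef_pos: [510.7, -192.6, 148.0]
ee_rot: [0.162, 0.726, 0.653, 0.146]
force: [-1.9, 3.7, 9.9]
grip_width: 0.087
grip_force: 32.8
```

```bash
python3 g.py
```

```text
17.25 [ 510.7 -192.6  148. ] z [ 0.423 -0.046 -0.905] y [ 0.9   -0.095  0.426] x [ 0.105  0.994 -0.001] F [-1.9  3.7  9.9] 0.0872475916897088 32.83296346664429
plate origin rel seat: along face 0.1 from panel 0.1 width -1.5 tilt off deg -0.18 roll -0.02 yaw -0.16
```

Seated on both. Opening the fingers in stages.

>>> step_arm --increments '[{"dx": 0, "dy": 0, "dz": 0, "wx": 0, "wy": 0, "wz": 0}, {"dx": 0, "dy": 0, "dz": 0, "wx": 0, "wy": 0, "wz": 0}, {"dx": 0, "dy": 0, "dz": 0, "wx": 0, "wy": 0, "wz": 0}]' --fingers 14 --squeeze 20

```text
time_s: 17.55
eef_pos: [510.0, -192.4, 146.5]
ee_rot: [0.161, 0.726, 0.653, 0.145]
force: [0.0, -0.6, 0.0]
grip_width: 0.165
grip_force: 0.0
```

>>> step_arm --increments '[{"dx": 0, "dy": 0, "dz": 0, "wx": 0, "wy": 0, "wz": 0}, {"dx": 0, "dy": 0, "dz": 0, "wx": 0, "wy": 0, "wz": 0}, {"dx": 0, "dy": 0, "dz": 0, "wx": 0, "wy": 0, "wz": 0}]' --fingers 28

```text
time_s: 17.85
eef_pos: [510.2, -192.4, 146.8]
ee_rot: [0.161, 0.726, 0.653, 0.145]
force: [-0.1, -0.2, 0.1]
grip_width: 0.327
grip_force: 0.0
```

>>> step_arm --increments '[{"dx": 0, "dy": 0, "dz": -0.3, "wx": 0, "wy": 0, "wz": 0}, {"dx": 0, "dy": 0, "dz": -0.6, "wx": 0, "wy": 0, "wz": 0}, {"dx": 0, "dy": 0, "dz": -0.8, "wx": 0, "wy": 0, "wz": 0}, {"dx": 0, "dy": 0, "dz": -0.8, "wx": 0, "wy": 0, "wz": 0}, {"dx": 0, "dy": 0, "dz": 0, "wx": 0, "wy": 0, "wz": 0}]'

```text
time_s: 18.35
eef_pos: [484.0, -190.1, 206.1]
ee_rot: [0.164, 0.725, 0.653, 0.145]
force: [1.0, -0.6, 0.2]
grip_width: 0.327
grip_force: 0.0
```

```bash
python3 - <<'E'
from h import *; import pickle
show()
seat=np.array([561.2,-196.5,40]); pz=np.array([-.420,.0456,.9063])
for cam in ["wrist","side","top"]:
    c=shot(cam); pickle.dump(c,open("r_"+cam+".pkl","wb")); cv2.imwrite(f"pics/r_{cam}.png",c["frame"])
    for l in ["tall_plate","tall_plate_top","switch_tip","viewer_seat"]:
        for d in eyes.landmark_of(cam,l)[:1]: print(cam,l,round(d["p"],2),world(c,d["point"]).round(1))
print("expect top",seat+120*pz)
w=cv2.resize(pickle.load(open("r_wrist.pkl","rb"))["frame"][60:360,180:480],(450,450),interpolation=cv2.INTER_CUBIC)
s=cv2.resize(pickle.load(open("r_side.pkl","rb"))["frame"][110:200,310:380],(350,450),interpolation=cv2.INTER_CUBIC)
cv2.imwrite("pics/r.png",np.hstack([w,s]))
E
```

```text
18.35 [ 484.  -190.1  206.1] z [ 0.425 -0.048 -0.904] y [ 0.899 -0.095  0.427] x [ 0.106  0.994 -0.003] F [ 1.  -0.6  0.2] 0.3272111229899848 0.0
wrist tall_plate 0.66 [ 564.6 -192.7   42.4]
wrist tall_plate_top 0.84 [ 510.2 -190.2  150.6]
wrist switch_tip 0.79 [ 512.7 -294.    86.1]
wrist viewer_seat 0.72 [ 554.8 -197.9   39.4]
side tall_plate 0.63 [ 560.1 -197.6   40.7]
side tall_plate_top 0.42 [ 513.  -192.6  149. ]
side switch_tip 0.45 [ 509.  -296.1   86.3]
side viewer_seat 0.57 [ 562.7 -199.3   34.5]
top tall_plate 0.82 [ 559.8 -193.    44.8]
top tall_plate_top 0.58 [ 515.8 -192.3  149.4]
top switch_tip 0.71 [ 511.9 -294.1   86.5]
top viewer_seat 0.68 [ 560.9 -191.9   43.7]
expect top [ 510.8   -191.028  148.756]
```

View pics/r.png

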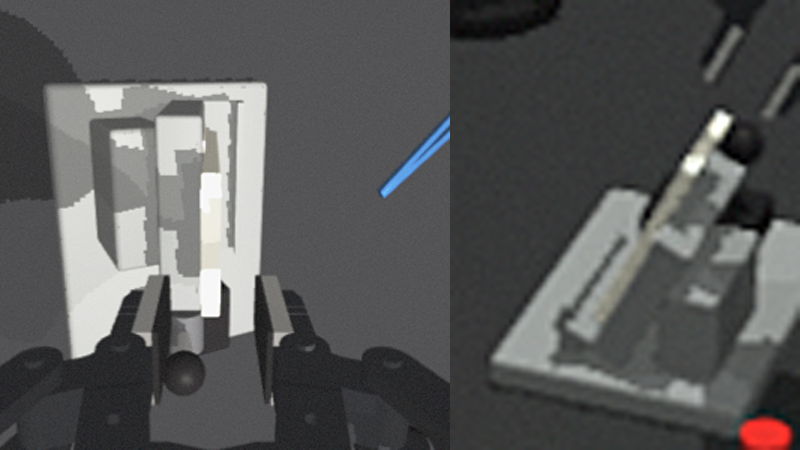

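The plate stands flat on the panel, centred: wrist crop (210, 130–315), and parallel to the panel in the side crop. The knob is at (183, 372) in the wrist crop. Next: back off, straighten the tool, shut the fingers and go to the robot side of the knob.

>>> step_arm --increments '[{"dx": 0, "dy": 0, "dz": -1, "wx": 0, "wy": 0, "wz": 0}, {"dx": 0, "dy": 0, "dz": -1, "wx": 0, "wy": 0, "wz": 0}, {"dx": 0, "dy": 0, "dz": 0, "wx": 0.83, "wy": 0, "wz": 0}, {"dx": 0, "dy": 0, "dz": 0, "wx": 0.83, "wy": 0, "wz": 0}, {"dx": 0, "dy": 0, "dz": 0, "wx": 0.83, "wy": 0, "wz": 0}]'

```text
time_s: 19.6
eef_pos: [462.7, -187.6, 249.3]
ee_rot: [0.065, 0.741, 0.666, 0.058]
force: [0.6, -0.1, 0.3]
grip_width: 0.327
grip_force: 0.0
```

>>> step_arm --increments '[{"dx": 0, "dy": 0, "dz": 0, "wx": 0.83, "wy": 0, "wz": 0}, {"dx": 0, "dy": 0, "dz": 0, "wx": 0.83, "wy": 0, "wz": 0}, {"dx": 0, "dy": 0, "dz": 0, "wx": 0, "wy": 0, "wz": 0}]' --fingers 0

```text
time_s: 19.9
eef_pos: [463.7, -187.5, 248.4]
ee_rot: [0.001, 0.743, 0.669, 0.001]
force: [-0.7, -0.0, -0.1]
grip_width: -0.002
grip_force: 0.0
```

>>> step_arm --increments '[{"dx": -0.87, "dy": 0.03, "dz": 0, "wx": 0, "wy": 0, "wz": 0}, {"dx": -0.87, "dy": 0.03, "dz": 0, "wx": 0, "wy": 0, "wz": 0}, {"dx": -0.87, "dy": 0.03, "dz": 0, "wx": 0, "wy": 0, "wz": 0}, {"dx": -0.87, "dy": 0.03, "dz": 0, "wx": 0, "wy": 0, "wz": 0}, {"dx": -0.87, "dy": 0.03, "dz": 0, "wx": 0, "wy": 0, "wz": 0}]'

```text
time_s: 20.4
eef_pos: [454.8, -296.8, 248.8]
ee_rot: [0.002, 0.744, 0.669, 0.002]
force: [-0.0, -0.3, -0.6]
grip_width: -0.003
grip_force: 0.0
```

```bash
python3 -c "
from h import *
show()"
```

```text
20.4 [ 454.8 -296.8  248.8] z [ 0.006 -0.001 -1.   ] y [ 0.994 -0.106  0.006] x [ 0.106  0.994 -0.   ] F [-0.  -0.3 -0.6] -0.0028348001602384472 0.0
```

>>> step_arm --increments '[{"dx": 0.14, "dy": 0, "dz": 1, "wx": 0, "wy": 0, "wz": 0}, {"dx": 0, "dy": 0, "dz": 1, "wx": 0, "wy": 0, "wz": 0}, {"dx": 0, "dy": 0, "dz": 1, "wx": 0, "wy": 0, "wz": 0}, {"dx": 0, "dy": 0, "dz": 1, "wx": 0, "wy": 0, "wz": 0}, {"dx": 0, "dy": 0, "dz": 1, "wx": 0, "wy": 0, "wz": 0}]'

```text
time_s: 20.9
eef_pos: [455.6, -292.4, 123.0]
ee_rot: [0.002, 0.744, 0.669, 0.002]
force: [-0.3, -0.3, 0.7]
grip_width: -0.003
grip_force: 0.0
```

>>> step_arm --increments '[{"dx": 0, "dy": 0, "dz": 0.75, "wx": 0, "wy": 0, "wz": 0}, {"dx": 0, "dy": 0.4, "dz": 0, "wx": 0, "wy": 0, "wz": 0}, {"dx": 0, "dy": 0.4, "dz": 0, "wx": 0, "wy": 0, "wz": 0}, {"dx": 0, "dy": 0.3, "dz": 0, "wx": 0, "wy": 0, "wz": 0}]'

```text
time_s: 21.3
eef_pos: [484.8, -295.9, 106.5]
ee_rot: [0.003, 0.743, 0.669, 0.001]
force: [-4.1, 1.1, 4.6]
grip_width: 0.0
grip_force: 2.5
```

>>> step_arm --increments '[{"dx": 0, "dy": 0.2, "dz": 0, "wx": 0, "wy": 0, "wz": 0}, {"dx": 0, "dy": 0.2, "dz": 0, "wx": 0, "wy": 0, "wz": 0}, {"dx": 0, "dy": 0.2, "dz": 0, "wx": 0, "wy": 0, "wz": 0}, {"dx": 0, "dy": 0.2, "dz": 0, "wx": 0, "wy": 0, "wz": 0}, {"dx": 0, "dy": 0.2, "dz": 0, "wx": 0, "wy": 0, "wz": 0}]'

```text
time_s: 21.8
eef_pos: [508.6, -298.1, 105.3]
ee_rot: [0.001, 0.743, 0.669, 0.001]
force: [-0.6, 0.4, 2.2]
grip_width: 0.003
grip_force: 0.8
```

```bash
cat > k.py <<'E'
from h import *
show()
for cam in ["wrist","side","top"]:
    c=shot(cam)
    for l in ["switch_tip","tall_plate_top"]:
        for d in eyes.landmark_of(cam,l)[:1]: print(cam,l,round(d["p"],2),world(c,d["point"]).round(1))
    cv2.imwrite(f"pics/k_{cam}.png",c["frame"])
E
python3 k.py
```

```text
21.8 [ 508.6 -298.1  105.3] z [ 0.003 -0.    -1.   ] y [ 0.994 -0.106  0.003] x [ 0.106  0.994 -0.   ] F [-0.6  0.4  2.2] 0.0027793159225864457 0.7694488205015659
wrist switch_tip 0.69 [ 540.6 -301.5   90.2]
side switch_tip 0.55 [ 534.2 -298.3   87.1]
side tall_plate_top 0.64 [ 512.7 -192.5  147. ]
top switch_tip 0.59 [ 536.  -295.9   91.6]
top tall_plate_top 0.79 [ 515.5 -191.9  147.3]
```

>>> step_arm --increments '[{"dx": 0, "dy": 0.2, "dz": 0, "wx": 0, "wy": 0, "wz": 0}, {"dx": 0, "dy": 0.2, "dz": 0, "wx": 0, "wy": 0, "wz": 0}, {"dx": 0, "dy": 0.15, "dz": 0, "wx": 0, "wy": 0, "wz": 0}]'

```text
time_s: 22.55
eef_pos: [522.2, -299.6, 105.2]
ee_rot: [0.001, 0.743, 0.669, 0.001]
force: [-1.8, -0.5, -0.8]
grip_width: -0.001
grip_force: 0.6
```

>>> step_arm --increments '[{"dx": 0, "dy": 0.1, "dz": 0, "wx": 0, "wy": 0, "wz": 0}, {"dx": 0, "dy": 0.1, "dz": 0, "wx": 0, "wy": 0, "wz": 0}]'

```text
time_s: 22.75
eef_pos: [526.9, -300.0, 105.0]
ee_rot: [0.001, 0.743, 0.669, 0.001]
force: [-1.2, 0.2, -0.6]
grip_width: 0.0
grip_force: 0.5
```

>>> step_arm --increments '[{"dx": 0, "dy": 0.06, "dz": 0, "wx": 0, "wy": 0, "wz": 0}, {"dx": 0, "dy": 0.06, "dz": 0, "wx": 0, "wy": 0, "wz": 0}]'

```text
time_s: 22.95
eef_pos: [528.7, -300.1, 104.9]
ee_rot: [-0.001, 0.743, 0.669, 0.0]
force: [-12.3, 0.6, 3.5]
grip_width: 0.002
grip_force: 6.5
```

```bash
python3 k.py
```

```text
22.95 [ 528.7 -300.1  104.9] z [-0.001  0.001 -1.   ] y [ 0.994 -0.105 -0.001] x [0.105 0.994 0.001] F [-12.3   0.6   3.5] 0.0024507643125094595 6.498904824256897
wrist switch_tip 0.89 [ 556.  -300.7   82.3]
side switch_tip 0.59 [ 551.9 -300.9   83.2]
side tall_plate_top 0.44 [ 512.3 -193.1  146.2]
top switch_tip 0.62 [ 554.8 -300.    87.2]
top tall_plate_top 0.92 [ 511.4 -192.3  150.6]
```

End stop felt at 12 N, with the knob at x ≈ 555 as expected. Backing off and up.

>>> step_arm --increments '[{"dx": 0, "dy": -0.4, "dz": 0, "wx": 0, "wy": 0, "wz": 0}, {"dx": 0, "dy": -0.8, "dz": 0, "wx": 0, "wy": 0, "wz": 0}, {"dx": 0, "dy": -0.8, "dz": -0.3, "wx": 0, "wy": 0, "wz": 0}, {"dx": 0, "dy": -0.6, "dz": -1, "wx": 0, "wy": 0, "wz": 0}, {"dx": 0, "dy": -0.5, "dz": -1, "wx": 0, "wy": 0, "wz": 0}]'

```text
time_s: 23.9
eef_pos: [451.8, -292.0, 163.1]
ee_rot: [0.001, 0.744, 0.669, 0.001]
force: [0.5, -0.8, 0.4]
grip_width: -0.003
grip_force: 0.0
```

>>> step_arm --increments '[{"dx": 0, "dy": 0, "dz": -1, "wx": 0, "wy": 0, "wz": 0}, {"dx": 0, "dy": 0, "dz": -1, "wx": 0, "wy": 0, "wz": 0}, {"dx": -0.5, "dy": -0.5, "dz": -1, "wx": 0, "wy": 0, "wz": 0}, {"dx": -0.5, "dy": -0.5, "dz": -1, "wx": 0, "wy": 0, "wz": 0}, {"dx": 0, "dy": 0, "dz": 0, "wx": 0, "wy": 0, "wz": 0}]'

```text
time_s: 24.4
eef_pos: [424.6, -316.1, 265.9]
ee_rot: [0.005, 0.744, 0.668, 0.001]
force: [0.2, -0.2, -0.5]
grip_width: -0.003
grip_force: 0.0
```

```bash
python3 k.py; python3 - <<'E'
import cv2,numpy as np
s=cv2.imread("pics/k_side.png")[100:320,230:430]; t=cv2.imread("pics/k_top.png")[130:290,200:480]
s=cv2.resize(s,(400,440)); t=cv2.resize(t,(400,229)); t=cv2.copyMakeBorder(t,0,211,0,0,cv2.BORDER_CONSTANT)
cv2.imwrite("pics/final.png",np.hstack([s,t]))
E
```

```text
24.4 [ 424.6 -316.1  265.9] z [ 0.007 -0.006 -1.   ] y [ 0.994 -0.107  0.008] x [ 0.107  0.994 -0.005] F [ 0.2 -0.2 -0.5] -0.0025275609799860375 0.0
wrist switch_tip 0.79 [ 553.5 -302.4   82.9]
wrist tall_plate_top 0.94 [ 509.8 -191.7  150.2]
side switch_tip 0.46 [ 554.6 -300.9   85.3]
side tall_plate_top 0.71 [ 514.1 -193.2  144.1]
top switch_tip 0.41 [ 555.6 -298.5   88.8]
top tall_plate_top 0.66 [ 512.7 -188.9  148.3]
```

View pics/final.png

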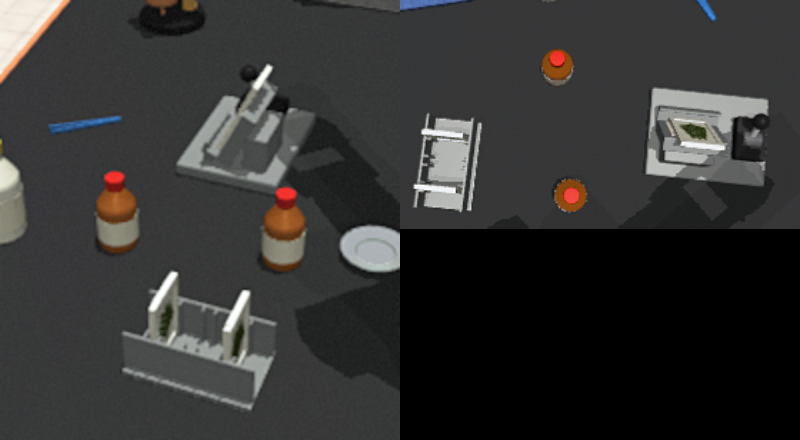

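The tall plate leans on the panel: side crop (240, 105), top crop (695, 132). The lever is fully over, with its knob at top crop (762, 121). The short plates are in their slots, both bottles are upright, and the arm touches nothing.

```bash
python3 -c "
from rig import finish_job
print(finish_job())"
```

```text
the job is handed in; nothing more can be done
None
```

The job is handed in at about 24 s: the tall plate leans centred on the viewer's panel, the lever is fully over to on, and the short plates and bottles are undisturbed.

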